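Latch a sprung centring table level and push the blank home

ROBOT

A 6-joint arm with a two-finger parallel gripper is mounted at the origin on a cart in front of the work surface, level with it; the furniture and walls round the work are solid. World frame = base frame: x ahead of the robot, y to its left, z up, the work surface at z = 0. Lengths are in m, angles in rad, forces in N, time in s.
With the tool pointing down it reaches from about 0.35 to 0.725 m from the base axis. Payload 6 kg.
Tool frame: the origin (TCP) lies midway between the tips of the shut fingers; the grasp point (between the pads) lies bot.grasp_offset behind it (bot.grasp_offset is the distance from the TCP to the grasp point, in m); z points along the fingers, y is the line along which they close (so a half turn about z gives the same grasp; the last joint's range is limited). The gripper opens to 85 mm and grips with 20 to 120 N. Pads are 22 mm wide; open, the fingers measure 114 mm over their backs; the gripper's body (76 mm by 85 mm) begins 54 mm behind the grasp point. The pads swing forward as they close: fully open they stand 13 mm farther back than shut.
Start: joints at [-0.947, 0.04, 0.085, 0, -1.615, -0.334], TCP at [0.171, -0.575, 0.201] pointing down, gripper open.
Joint ranges: [-2.56, 2.56], [-1.29, 2.01], [-1.08, 1.49], [-3.29, 1.98], [-2.81, -0.18], [-2.99, 2.99]. Speed limits (rad/s): [2.57, 2.57, 3.01, 3.14, 3.14, 3.14].

INTERFACE

Orientations are given as a rotation vector (axis times angle).
In Python, from workcell import bot, snapshot gives the robot as it stands (bot), with the cameras as plain functions.
- The arm moves only by the shell command python3 drive.py [FORCE], which reads ROWS from standard input. ROWS is a JSON list of rows, 1 to 20 of them, each written [[dx, dy, dz], [rx, ry, rz], opening]: dx, dy, dz in fractions of the full range, 1 being 0.75 m, then a rotation vector rx, ry, rz in parts of the range, where 1.0 means 2 rad, then the opening from 0.0 (shut) to 1.0 (fully open); each row is the pose to reach, as a shift and turn from the pose commanded when the command began, along the tool's axes at that moment; what a row does not reach only later rows make up. A row lasts 1/12 s, in which the tool goes at most 0.0417 m and 0.125 rad, less where a joint would pass 70% of its speed; a pose out of reach is approached as far as the arm can. The fingers move at their own pace and stop on an object; FORCE is the grip in N (left out, the last holds). Time passes only in rows, so rows that do not move let the fingers close. It prints the time, the measured TCP pose, the force, the opening and the grip force at its end. A shift or turn number past 1, either way, is cut back to 1. Input that does not fit is refused with a message, and nothing moves.
- bot.state(): the state, without advancing time (a new reading comes with each control period).
- snapshot(name): name is "scene" or "top" or "wrist"; returns a dict with "image" (420x560x3 uint8, red, green, blue), "depth" (420x560 float32, m along the optical axis (not along the pixel's ray), 0 where there is no reading), "vfov" (degrees; the focal length in pixels is half the picture's height over the tangent of half this angle, whatever the lens; pixels are square), "cx", "cy" (the principal point, pixels), "dist_coeffs" ([k1, k2, p1, p2, k3] as OpenCV has them; the pictures are not rectified), "R" (3x3) and "t" (3): a world point X has camera coordinates R X + t. Camera axes: x right, y down, z forward; pixel columns grow to the right and rows downward; lengths in m; the calibration is good to about 2 mm. A picture is of the moment at which its call begins.
- bot.close_job(): hands the job in; it is judged then, once.
The state is a dict: "t": time; "qpos": joint angles; "joint_velocities": joint speeds; "tau": joint torques, N m; "position": TCP position; "orientation": TCP orientation; "wrist_force": force on the tool from outside, world axes, zero at the start; "moment": the same for the moment, N m; "opening": opening from 0.0 (shut) to 1.0 (fully open); "grip_force": force on a finger pad.
Only numpy, scipy, OpenCV 4.12 (cv2) and the standard library are available. Lean on these libraries where they do the work, as an engineer would, in place of code of your own. Each camera call takes 0.05 s, during which the arm holds its last target. There are 200 camera calls.

TASK

Press the sprung tilting plate of the centring table down until it lies level and its spring catch hooks over its edge, so that it stays down by itself. Then, with the plate level, push the round wooden blank along it until it is fully home in the V, touching both black rails. Leave the other loose things on the bench where they are.

Things in the scene. Friction and masses are not known exactly. Their poses are not given: they have to be found in the camera images.
- jig: Centring table, screwed down: plywood baseboard 330 x 250 x 18 mm. Origin: centre of its underside, on the bench; +x points from the plate's free edge (robot's side) to its hinge. It carries a pale wooden plate (270 mm from hinge axis to free edge, 220 wide, 12 thick), hinged along y at x = +130, z = 56 mm. When level, its free edge is at x = -140 and its upper face 62 mm above the bench.
- plate (a joint): Hinge of the plate, rad: 0 level, positive free edge up; starts at 0.26, its stop (free edge 70 mm up). Sprung and damped: pressing at a pad takes 6 to 20 N. It goes to -0.020 (pads 5 mm below level), a hard stop; the catch snaps over at about -0.004, just past level. Let go uncaught, it rises again.
- catch (a joint): Spring catch, rad: 36 mm wide steel hook with a red sloping top at the middle of the free edge. 0 upright (at the start, and when hooked over the edge), positive swung out to the robot. The descending edge pushes it out to about 0.2, then it snaps back 6 mm over the edge. It stands 21 mm above the level plate's face. Hooked, the plate rests at about 0.004 rad.
- pad_left (a point): Middle of the top of the round black rubber pad (34 mm diameter, 2 mm proud) on the plate, 25 mm from the free edge, 75 mm to the table's +y side: a place to press. Moves with the plate; 64 mm above the bench when level, about 126 mm at the start.
- pad_right (a point): The same pad on the table's -y side.
- v_seat (a point): Point on the plate's upper face where the middle of the blank's underside is when the blank touches both rails: 90 mm from the hinge axis, on the centre line. Moves with the plate. The V is two black plastic rails, slick, 100 mm long, 22 mm high above the plate, at 45 degrees to the centre line, opening towards the free edge.
- blank: Loose round wooden blank, 134 mm diameter, 29 mm thick, 0.15 to 0.35 kg, lying flat on the plate between V and pads. Origin: middle of its underside; z is its axis. It starts 35 to 60 mm from its place in the V, and stays put on the slope.
- sander: Brown cork sanding block, 104 x 60 x 32 mm, loose on the bench; leave it alone. Origin: middle of its underside.
- thin_disc: Thin wooden disc, 77 mm diameter, 8 mm thick, loose on the bench; leave it alone. Origin: middle of its underside.

How it is judged:
By the outcome, as a careful person would: the job done as asked, in the order asked, and still so for the second after the job is handed in, with the robot touching nothing.
It also fails if it takes over 40 s, if anything falls off the work surface, if the arm or the gripper's body presses on something with over 40 N, if the wrist force passes 120 N, or if a joint passes its speed limit or range.

## Working session

There is one attempt and no reset: what is moved stays moved. The work goes in short steps, Python scripts to look and compute and a shell command to move; the robot and the scene stay as the last step left them, time stands still between calls to the robot, and variables do not carry over. Pictures are saved under pics/ and viewed, at most 10 in all, crops included, and the job is handed in when it is done.

```bash
ls; mkdir -p pics
python3 - <<'E'
from workcell import bot, snapshot
import cv2,numpy as np,pickle
s={n:snapshot(n) for n in("scene","top")}
pickle.dump(s,open('s0.pkl','wb'))
for n in s: cv2.imwrite(f'pics/{n}0.png',s[n]['image'][:,:,::-1]); print(n,s[n]['vfov'],s[n]['cx'],s[n]['cy'],s[n]['dist_coeffs'],s[n]['R'],s[n]['t'])
st=bot.state();print(st['position'],st['orientation'],st['wrist_force'],bot.grasp_offset)
E
```

```text
drive.py
pics
workcell.py
scene 51.774503174230304 289.2903610151406 213.5336295889548 [-0.10316932  0.          0.          0.          0.        ] [[-0.49823632 -0.86691022 -0.01507458]
 [-0.36267076  0.22416569 -0.90455495]
 [ 0.78754714 -0.44521502 -0.42609047]] [0.3019536  0.31364976 0.92388103]
top 50.02378370056473 273.6445764644133 209.7623555262977 [-0.06891846  0.          0.          0.          0.        ] [[-1.90549497e-03 -9.99630137e-01  2.71285507e-02]
 [-9.98000809e-01  1.87206505e-04 -6.32008793e-02]
 [ 6.31724250e-02 -2.71947445e-02 -9.97632042e-01]] [-0.02908092  0.58198565  1.23515238]
[ 0.1714266  -0.57463169  0.20057565] [ 4.53652471e-01 -3.10827981e+00 -2.47869490e-03] [-0.40527908 -0.46381414 -0.02182622] 0.0187
```

View pics/scene0.png

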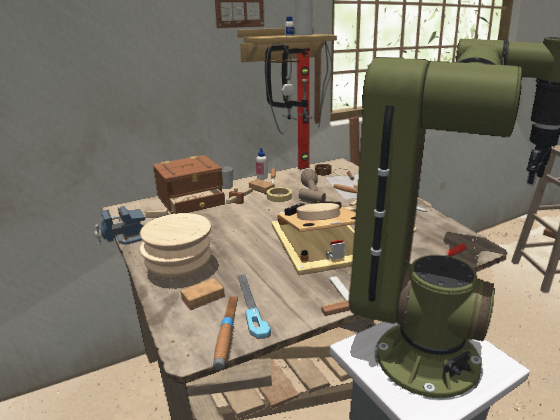

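View pics/top0.png

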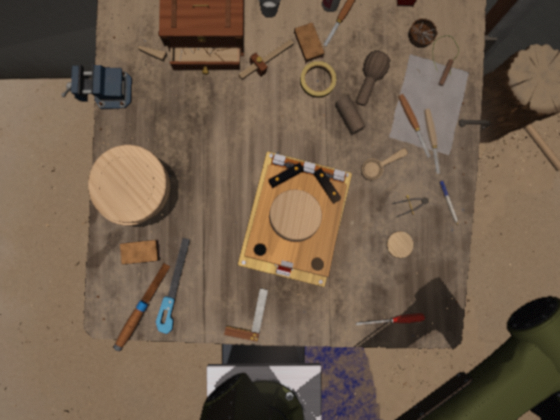

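The top view shows the pads at about (260,249) and (317,264), the red catch at (285,268), the blank centred near (297,215), and the rails at (286,175) and (327,186). The cork block is at (140,252) and the thin disc at (400,244), both clear of the table.

```bash
cat > h.py <<'E'
import numpy as np,cv2,pickle
from scipy.spatial.transform import Rotation as Ro
def K(s):
    f=s['image'].shape[0]/2/np.tan(np.radians(s['vfov'])/2); return np.array([[f,0,s['cx']],[0,f,s['cy']],[0,0,1]])
def rays(s,px):
    u=cv2.undistortPoints(np.array(px,float).reshape(-1,1,2),K(s),np.array(s['dist_coeffs'])).reshape(-1,2)
    return np.c_[u,np.ones(len(u))]
def depthpt(s,px):
    px=np.atleast_2d(px); d=np.array([s['depth'][int(round(v)),int(round(u))] for u,v in px])
    return (rays(s,px)*d[:,None]-s['t'])@s['R']
def onplane(s,px,n,d):   # n.X=d
    r=rays(s,px)@s['R']; c=-s['R'].T@s['t']
    return c+r*((d-c@n)/(r@n))[:,None]
def blobs(mask,lo,box):
    m=np.zeros_like(mask,np.uint8); x0,y0,x1,y1=box; m[y0:y1,x0:x1]=mask[y0:y1,x0:x1]
    n,l,st,c=cv2.connectedComponentsWithStats(m)
    return [(st[i,4],c[i].round(1),l==i) for i in range(1,n) if st[i,4]>=lo]
E
python3 - <<'E'
from h import *
s=pickle.load(open('s0.pkl','rb'))['top']
im=s['image'].astype(int); hsv=cv2.cvtColor(s['image'],cv2.COLOR_RGB2HSV)
box=(235,145,360,290)
for nm,m in(('dark',im.max(2)<70),('red',(im[:,:,0]>110)&(im[:,:,1]<60))):
    for a,c,l in blobs(m.astype(np.uint8),8,box): print(nm,a,c,depthpt(s,c).round(4))
# plate plane from depth
pp=np.array([(268,240),(300,252),(265,215),(328,240),(338,210),(312,172),(262,200),(300,248)])
P=depthpt(s,pp);print(P.round(4))
# blank from depth: pixels by height above plate
v,u=np.mgrid[150:285,240:355];px=np.c_[u.ravel(),v.ravel()]
W=depthpt(s,px)
A=np.c_[P[:,:2],np.ones(len(P))];co=np.linalg.lstsq(A,P[:,2],rcond=None)[0];print('plane',co,(A@co-P[:,2]).round(4))
h=W[:,2]-np.c_[W[:,:2],np.ones(len(W))]@co
m=((h>.022)&(h<.036)).reshape(v.shape).astype(np.uint8)
for a,c,l in blobs(m,300,(0,0,200,200)):
    print('blank',a,c+[240,150]); q=W[l.ravel()];print(q.mean(0),h[l.ravel()].mean())
    cs,_=cv2.findContours(l.astype(np.uint8),0,1);e=cv2.fitEllipse(max(cs,key=len));print(e)
    n=np.array([-co[0],-co[1],1]);n/=np.linalg.norm(n);
    top=onplane(s,[np.array(e[0])+[240,150]],n,n[2]*co[2]+.029);print('top',top,'bottom',top-.029*n)
for uv in([140,252],[400,244],[268,154],[350,175],[240,266],[323,282]):print(uv,depthpt(s,uv))
E
```

```text
dark 331 [286.4 173.8] [[ 0.6719 -0.0613  0.0959]]
dark 310 [326.2 184.2] [[ 0.6454 -0.1674  0.0884]]
dark 103 [259.6 249.1] [[0.4754 0.009  0.1274]]
[[ 0.4983 -0.0124  0.1212]
 [ 0.4676 -0.0939  0.1216]
 [ 0.5632 -0.0049  0.1002]
 [ 0.4979 -0.1678  0.1081]
 [ 0.5771 -0.1988  0.0844]
 [ 0.6822 -0.1331  0.0594]
 [ 0.6029  0.0028  0.0932]
 [ 0.4777 -0.094   0.1205]]
plane [-0.2794111   0.07522319  0.26018837] [-0.0011  0.0009  0.0023  0.0003 -0.0004  0.0001 -0.0012 -0.0008]
blank 308 [327.1 183.9]
[ 0.64568584 -0.16884207  0.09368399] 0.026608248458812087
((87.1792221069336, 34.12619400024414), (8.599541664123535, 48.59479522705078), 145.4042205810547)
top [[ 0.64453902 -0.16860724  0.09760351]] bottom [[ 0.63675541 -0.16651173  0.0697463 ]]
blank 2037 [295.1 214.3]
[ 0.56369447 -0.08141621  0.12752506] 0.030963563663130907
((55.24143981933594, 64.1731948852539), (49.45154571533203, 51.760807037353516), 114.5596923828125)
top [[ 0.56385303 -0.0817751   0.12667986]] bottom [[ 0.55606942 -0.07967959  0.09882265]]
[140, 252] [[0.46537449 0.33667537 0.03237152]]
[400, 244] [[ 0.48534632 -0.38760366  0.00963986]]
[268, 154] [[ 0.73868809 -0.01410063  0.02028271]]
[350, 175] [[ 0.68020921 -0.24536329  0.01820838]]
[240, 266] [[0.42524434 0.06440441 0.0014627 ]]
[323, 282] [[ 0.38122627 -0.16618812  0.01914931]]
```

```bash
cat >> h.py <<'E'
def rel(st,target,yaw=None):
    """shift (tool axes) and rotvec to bring TCP to target, pointing down, tool y along world yaw+90deg (mod pi)"""
    R=Ro.from_rotvec(st['orientation']); d=R.inv().apply(np.array(target)-st['position'])
    out=[]
    if yaw is not None:
        for k in(0,np.pi):
            T=Ro.from_euler('z',yaw+k)*Ro.from_rotvec([np.pi,0,0]); out.append((R.inv()*T).as_rotvec().round(3))
    return d.round(4),out
E
python3 - <<'E'
from h import *
from workcell import bot, snapshot
S=pickle.load(open('s0.pkl','rb'));s=S['top'];im=s['image'].astype(int)
g=im[255:275,305:330].max(2);print(g[::2,::2])
for a,c,l in blobs((im.max(2)<115).astype(np.uint8),20,(303,252,335,276)): print('R',a,c,depthpt(s,c))
sc=S['scene'];i2=sc['image'].astype(int)
for a,c,l in blobs((i2.max(2)<70).astype(np.uint8),5,(270,195,365,235)): print('scene',a,c,depthpt(sc,c))
c=sc['R']@np.array([.4754,.009,.1274])+sc['t'];print('proj',cv2.projectPoints(np.array([[.4754,.009,.1274]]),cv2.Rodrigues(sc['R'])[0],sc['t'],K(sc),np.array(sc['dist_coeffs']))[0])
print(rel(bot.state(),[.436,-.136,.16],-.26), bot.state()['qpos'])
E
```

```text
[[174 176 170 173 168 162 171 172 170 173 169 163 157]
 [174 175 169 173 154 128 121 140 166 173 169 161 156]
 [174 173 171 161  98  74  73  80 123 167 169 160 160]
 [174 174 171 126  70  70  71  72  81 135 166 157 160]
 [176 171 169 107  69  72  73  73  74 110 164 157 159]
 [177 170 172 114  70  72  73  73  71 110 163 157 157]
 [176 169 171 140  80  71  73  72  76 129 162 158 151]
 [171 169 167 159 131  96  85  90 121 161 159 161 144]
 [151 149 153 157 167 164 157 160 163 166 160 162 125]
 [179 174 172 165 149 154 162 164 163 165 160 160 114]]
R 77 [332.5 266.8] [[ 0.42202348 -0.19559885  0.00272378]]
R 124 [316.9 263.6] [[ 0.43837827 -0.13595724  0.12929798]]
scene 116 [314.  199.4] [[ 0.82899614 -0.23888242  0.01572848]]
scene 362 [359.9 215.7] [[0.09518269 0.13800331 0.33837992]]
scene 13 [338.3 203.2] [[ 0.59845106 -0.18515775  0.09886741]]
scene 100 [291.6 209.7] [[ 0.64697693 -0.03381253  0.09276701]]
scene 21 [308.  224.3] [[0.47256364 0.01283257 0.12643754]]
proj [[[308.60777418 223.30697856]]]
(array([-0.3789,  0.3447,  0.0411]), [array([ 1.000e-03,  2.000e-03, -2.592e+00]), array([ 0.002, -0.001,  0.55 ])]) [-9.47281213e-01  4.07766750e-02  8.39237547e-02 -3.88904990e-04
 -1.61551977e+00 -3.33679337e-01]
```

Units first: shifts go in shares of 0.75 m and turns go in shares of 2 rad. So -0.376 m is -0.5013, 0.347 m is 0.4627, 0.55 rad is 0.275.

```bash
echo '[[[-0.5013,0.4627,0.0533],[0,0,0.275],0],[[-0.5013,0.4627,0.0533],[0,0,0.275],0],[[-0.5013,0.4627,0.0533],[0,0,0.275],0],[[-0.5013,0.4627,0.0533],[0,0,0.275],0],[[-0.5013,0.4627,0.0533],[0,0,0.275],0],[[-0.5013,0.4627,0.0533],[0,0,0.275],0],[[-0.5013,0.4627,0.0533],[0,0,0.275],0],[[-0.5013,0.4627,0.0533],[0,0,0.275],0],[[-0.5013,0.4627,0.0533],[0,0,0.275],0],[[-0.5013,0.4627,0.0533],[0,0,0.275],0],[[-0.5013,0.4627,0.0533],[0,0,0.275],0],[[-0.5013,0.4627,0.0533],[0,0,0.275],0],[[-0.5013,0.4627,0.0533],[0,0,0.275],0],[[-0.5013,0.4627,0.0533],[0,0,0.275],0],[[-0.5013,0.4627,0.0533],[0,0,0.275],0],[[-0.5013,0.4627,0.0533],[0,0,0.275],0],[[-0.5013,0.4627,0.0533],[0,0,0.275],0]]' | python3 drive.py 40; python3 -c "
from workcell import bot, snapshot
from h import *
s=bot.state();print(s['qpos'],s['wrist_force'],rel(s,[.429,-.1335,.0615],-.25))
w=snapshot('wrist');pickle.dump(w,open('w1.pkl','wb'));cv2.imwrite('pics/w1.png',w['image'][:,:,::-1])"
```

```text
t: 1.52
position: [0.4323, -0.1357, 0.1615]
orientation: [-0.409, -3.115, 0.0]
wrist_force: [-0.1, 0.5, 1.4]
opening: 0.003
grip_force: 0.0
[ 1.44505233e-01 -3.65761465e-01 -3.46187754e-01  3.27944941e-05
 -1.59041744e+00 -1.97655801e+00] [-0.05792798  0.54427635  1.4010508 ] (array([0.0037, 0.0013, 0.1   ]), [array([-0.  ,  0.  ,  3.13]), array([-0.   , -0.   , -0.011])])
```

View pics/w1.png

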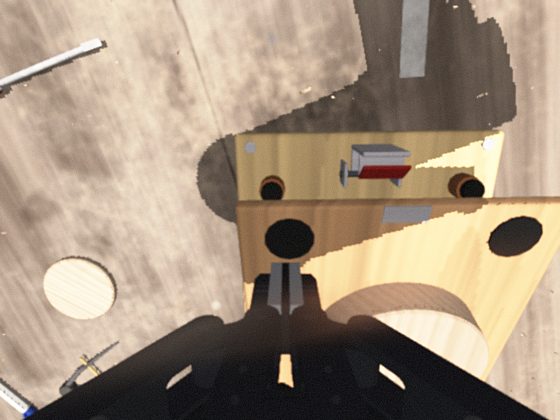

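Wrist view: the right pad sits at (290,238), just under the fingertips at (287,290). The left pad is at (516,236) and the red catch at (380,172). I'll check the pad ray against the top view.

```bash
python3 -c "
from h import *
w=pickle.load(open('w1.pkl','rb'));im=w['image'].astype(int)
z=np.array([0,0,1.])
for box in((255,210,325,262),(485,205,555,260)):
  for a,c,l in blobs((im.max(2)<60).astype(np.uint8),200,box):
    print(a,c,onplane(w,[c],z,.1265),depthpt(w,c))
c=[380,172];print('catch',depthpt(w,c))"
```

```text
1508 [289.  238.3] [[ 0.43764886 -0.13400212  0.1265    ]] [[ 0.4373928  -0.13394086  0.12713034]]
1297 [515.9 233.7] [[0.47287885 0.01088357 0.1265    ]] [[0.47291809 0.01092467 0.12643198]]
catch [[ 0.42259683 -0.05661606  0.07623664]]
```

```bash
echo '[[[0.0013,0.0013,0.04],[0,0,0],0],[[0.0013,0.0013,0.048],[0,0,0],0],[[0.0013,0.0013,0.056],[0,0,0],0],[[0.0013,0.0013,0.064],[0,0,0],0],[[0.0027,0.0013,0.072],[0,0,0],0],[[0.0027,0.0013,0.08],[0,0,0],0],[[0.004,0.0013,0.088],[0,0,0],0],[[0.004,0.0013,0.096],[0,0,0],0],[[0.004,0.0013,0.104],[0,0,0],0],[[0.004,0.0013,0.112],[0,0,0],0],[[0.004,0.0013,0.12],[0,0,0],0],[[0.004,0.0013,0.1267],[0,0,0],0],[[0.004,0.0013,0.1307],[0,0,0],0],[[0.004,0.0013,0.1333],[0,0,0],0],[[0.004,0.0013,0.1333],[0,0,0],0],[[0.004,0.0013,0.1333],[0,0,0],0],[[0.004,0.0013,0.1333],[0,0,0],0]]' | python3 drive.py; python3 -c "
from workcell import bot, snapshot
from h import *
w=snapshot('wrist');pickle.dump(w,open('w2.pkl','wb'));cv2.imwrite('pics/w2.png',w['image'][:,:,::-1])"
```

```text
t: 2.98
position: [0.4299, -0.1335, 0.0625]
orientation: [0.407, 3.115, -0.001]
wrist_force: [-3.7, 1.0, 6.2]
opening: 0.0
grip_force: 2.7
```

View pics/w2.png

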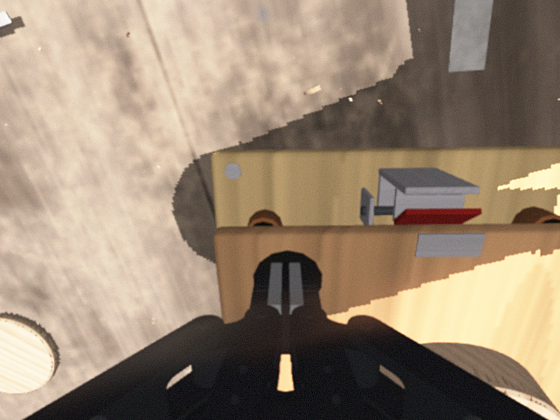

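The fingertips are on the pad, with the plate about level (edge at row 228). The red hook at (435,216) is not clearly over the edge, so I'll press 2 mm further and then lift slightly to see whether the plate follows.

In the tool's units: 0.0025 m is 0.0033, 0.002 m is 0.0027.

```bash
echo '[[[0,0,0.0013],[0,0,0],0],[[0,0,0.0027],[0,0,0],0],[[0,0,0.0033],[0,0,0],0],[[0,0,0.0033],[0,0,0],0],[[0,0,0.0033],[0,0,0],0]]' | python3 drive.py; echo '[[[0,0,-0.0027],[0,0,0],0],[[0,0,-0.0053],[0,0,0],0],[[0,0,-0.008],[0,0,0],0],[[0,0,-0.0107],[0,0,0],0],[[0,0,-0.0147],[0,0,0],0],[[0,0,-0.0187],[0,0,0],0],[[0,0,-0.0187],[0,0,0],0],[[0,0,-0.0187],[0,0,0],0]]' | python3 drive.py; python3 -c "
from workcell import bot, snapshot
from h import *
w=snapshot('wrist');pickle.dump(w,open('w3.pkl','wb'));t=snapshot('top');pickle.dump(t,open('t3.pkl','wb'));cv2.imwrite('pics/w3.png',w['image'][:,:,::-1])
print(depthpt(w,[(240,250),(240,300),(370,300),(300,262),(460,270)]).round(4),bot.state()['wrist_force'])"
```

```text
t: 3.45
position: [0.4299, -0.1335, 0.06]
orientation: [0.407, 3.115, -0.001]
wrist_force: [-4.5, 0.8, 5.7]
opening: -0.001
grip_force: 2.7
t: 4.12
position: [0.4309, -0.1332, 0.0738]
orientation: [0.407, 3.113, 0.0]
wrist_force: [4.9, -2.4, 4.1]
opening: 0.0
grip_force: 2.4
[[ 0.4103 -0.1491  0.1018]
 [ 0.4394 -0.1589  0.0962]
 [ 0.456  -0.0947  0.0969]
 [ 0.4232 -0.1234  0.1025]
 [ 0.4484 -0.0502  0.0999]] [ 3.09605944 -1.35654375  3.65697685]
```

View pics/w3.png

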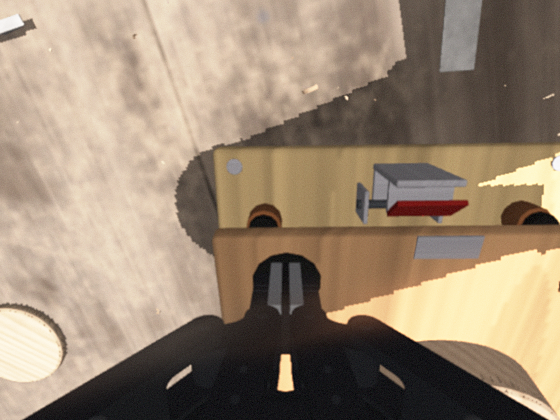

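```bash
python3 -c "
from h import *
for f in('w2.pkl','w3.pkl'):
  w=pickle.load(open(f,'rb'))
  print(f,depthpt(w,[(240,250),(450,246),(300,180),(320,165),(280,270),(295,270),(278,290),(120,280)]).round(4).tolist(), (-w['R'].T@w['t']).round(3))
s=pickle.load(open('t3.pkl','rb'))
cv2.imwrite('pics/t3.png',cv2.resize(s['image'][140:300,220:380,::-1],None,fx=4,fy=4,interpolation=2)[:600])
print(depthpt(s,[(268,240),(245,230),(265,215),(338,210),(312,172),(262,200),(250,272),(290,255)]).round(4))"
```

```text
w2.pkl [[0.4094, -0.1493, 0.0908], [0.432, -0.0549, 0.0914], [0.4012, -0.1153, 0.0167], [0.3948, -0.1003, 0.0171], [0.4177, -0.132, 0.1035], [0.4194, -0.1257, 0.1035], [0.4172, -0.1324, 0.1204], [0.4471, -0.2727, -0.0015]] [ 0.351 -0.112  0.234]
w3.pkl [[0.4103, -0.1491, 0.1018], [0.4331, -0.0545, 0.1024], [0.4048, -0.1151, 0.0168], [0.3981, -0.0993, 0.017], [0.4189, -0.1318, 0.1142], [0.4203, -0.1255, 0.1146], [0.4189, -0.1324, 0.1302], [0.4527, -0.2801, -0.0015]] [ 0.352 -0.112  0.245]
[[ 0.4982 -0.0127  0.0976]
 [ 0.5261  0.0507 -0.0026]
 [ 0.5638 -0.005   0.0886]
 [ 0.5775 -0.1997  0.079 ]
 [ 0.6811 -0.1322  0.067 ]
 [ 0.6038  0.0028  0.0825]
 [ 0.4438  0.0244  0.4765]
 [ 0.4592 -0.0697  0.0996]]
```

View pics/t3.png

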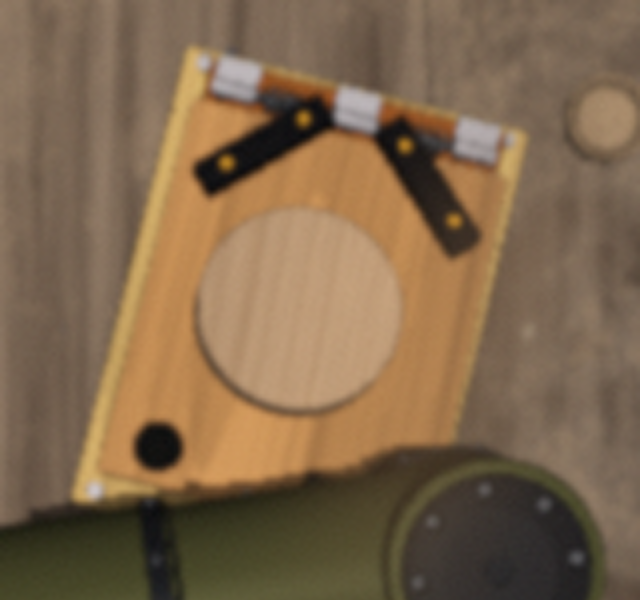

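The plate is not down. Both cameras put its edge at z≈0.10 while the reported TCP is at 0.074, so the actual contact seems to lie about 28 mm behind the TCP. I'll check that offset.

```bash
python3 -c "
from h import *
tcp=dict(w1=[.4323,-.1357,.1615],w2=[.4299,-.1335,.0625],w3=[.4309,-.1332,.0738])
for f in tcp:
  w=pickle.load(open(f+'.pkl','rb'));c=-w['R'].T@w['t']
  print(f,'cam-tcp',(c-tcp[f]).round(4))
  p=depthpt(w,[(278,v) for v in range(258,300,6)]); print((p-tcp[f]).round(4).tolist())
  print(cv2.projectPoints(np.array([tcp[f]]),cv2.Rodrigues(w['R'])[0],w['t'],K(w),np.array(w['dist_coeffs']))[0].ravel())"
```

```text
w1 cam-tcp [-0.0786  0.0218  0.1716]
[[0.0207, -0.0103, -0.0422], [-0.0124, 0.0006, 0.0354], [-0.0124, 0.0007, 0.0411], [-0.0122, 0.0007, 0.046], [-0.0125, 0.0009, 0.0515], [-0.0119, 0.0008, 0.0551], [-0.0119, 0.0009, 0.0595]]
[284.26127393 254.57099699]
w2 cam-tcp [-0.0786  0.0217  0.1715]
[[-0.0123, 0.0003, 0.0289], [-0.0123, 0.0005, 0.0351], [-0.0118, 0.0004, 0.0398], [-0.0121, 0.0007, 0.0458], [-0.0126, 0.0009, 0.0518], [-0.0122, 0.0009, 0.0556], [-0.0114, 0.0008, 0.0587]]
[284.33605859 254.56716161]
w3 cam-tcp [-0.079   0.0216  0.1713]
[[-0.0125, 0.0003, 0.029], [-0.0123, 0.0004, 0.0349], [-0.0121, 0.0005, 0.0401], [-0.0121, 0.0006, 0.0454], [-0.0119, 0.0006, 0.0501], [-0.0121, 0.0008, 0.0551], [-0.0129, 0.0011, 0.0608]]
[284.37275838 254.68621459]
```

The fingertips are visibly about 28–30 mm short of the reported TCP, in free air as well, so I'll use that offset. Pad level then corresponds to a reported z of about 0.035.

In the tool's units: 0.041 m is 0.0547, 0.033 m is 0.044.

```bash
echo '[[[0.0013,0,0.008],[0,0,0],0],[[0.0013,0,0.016],[0,0,0],0],[[0.0013,0,0.024],[0,0,0],0],[[0.0027,0,0.032],[0,0,0],0],[[0.0027,0,0.0387],[0,0,0],0],[[0.004,0,0.044],[0,0,0],0],[[0.004,0,0.048],[0,0,0],0],[[0.004,0,0.0507],[0,0,0],0],[[0.004,0,0.052],[0,0,0],0],[[0.004,0,0.0533],[0,0,0],0],[[0.004,0,0.0547],[0,0,0],0],[[0.004,0,0.0547],[0,0,0],0]]' | python3 drive.py; python3 -c "
from workcell import bot, snapshot
from h import *
w=snapshot('wrist');pickle.dump(w,open('w4.pkl','wb'));cv2.imwrite('pics/w4.png',w['image'][:,:,::-1])
print(depthpt(w,[(240,250),(240,300),(360,280),(450,270),(435,225),(435,235)]).round(4))"
```

```text
t: 5.22
position: [0.4267, -0.1323, 0.0318]
orientation: [-0.407, -3.114, -0.0]
wrist_force: [0.9, -1.4, 5.6]
opening: 0.001
grip_force: 3.0
[[ 0.4071 -0.1488  0.0578]
 [ 0.4327 -0.1566  0.0587]
 [ 0.4371 -0.0969  0.0586]
 [ 0.443  -0.054   0.0581]
 [ 0.415  -0.0603  0.0643]
 [ 0.4195 -0.0611  0.0649]]
```

View pics/w4.png

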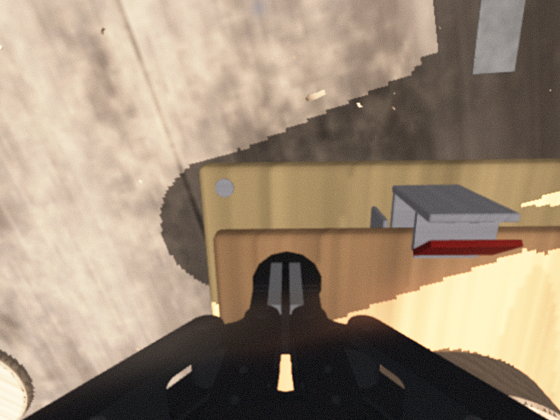

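The red hook at (468,247) now overlaps the plate's edge and the plate is at about z=0.058, just past level. I'll lift clear, check that it stays down, and measure the blank and rails.

In the tool's units: -0.09 m is -0.12, -0.06 m is -0.08.

```bash
echo '[[[0,0,-0.0067],[0,0,0],0],[[0,0,-0.0133],[0,0,0],0],[[0,0,-0.04],[0,0,0],0],[[0,0,-0.08],[0,0,0],0],[[0,0,-0.12],[0,0,0],0],[[0,0,-0.12],[0,0,0],0],[[0,0,-0.12],[0,0,0],0]]' | python3 drive.py
cat > m.py <<'E'
import sys
from workcell import bot, snapshot
from h import *
tag=sys.argv[1];z=np.array([0,0,1.])
t=snapshot('top');w=snapshot('wrist');pickle.dump((t,w),open(tag+'.pkl','wb'))
im=t['image'].astype(int)
for a,c,l in blobs((im.max(2)<70).astype(np.uint8),60,(235,145,345,285)):
    p=np.argwhere(l)[:,::-1]; r=cv2.minAreaRect(p.astype(np.float32)); bp=cv2.boxPoints(r)
    print('dark',a,c,depthpt(t,c).round(4),'on.084',onplane(t,[c],z,.084).round(4), 'corners',onplane(t,bp,z,.084)[:,:2].round(4).tolist())
print('plate z',depthpt(t,[(268,240),(263,215),(262,200),(336,212)]).round(4).tolist())
v,u=np.mgrid[150:285,240:355];W=depthpt(t,np.c_[u.ravel(),v.ravel()])
m=((W[:,2]>.083)&(W[:,2]<.1)).reshape(v.shape).astype(np.uint8)
for a,c,l in blobs(m,900,(0,0,200,200)):
    cs,_=cv2.findContours(l.astype(np.uint8),0,1);cn=max(cs,key=len).reshape(-1,2)+[240,150]
    q=onplane(t,cn,z,.091)[:,:2];o,r=cv2.minEnclosingCircle(q.astype(np.float32));e=cv2.fitEllipse(cn.astype(np.float32))
    print('blank',a,W[l.ravel()].mean(0).round(4),'circle',o,r,'ell',onplane(t,[e[0]],z,.091).round(4),e[1])
print(bot.state()['position'],bot.state()['wrist_force'].round(1))
E
python3 m.py m1
```

```text
t: 5.85
position: [0.4271, -0.132, 0.1229]
orientation: [0.408, 3.115, 0.002]
wrist_force: [-0.0, -0.0, -0.9]
opening: 0.003
grip_force: 0.0
dark 300 [286.5 175.5] [[ 0.6681 -0.0619  0.0908]] on.084 [[ 0.669  -0.0623  0.084 ]] corners [[0.6653, -0.0028], [0.7162, -0.0847], [0.6803, -0.1064], [0.6297, -0.0246]]
dark 274 [324.8 185.1] [[ 0.6435 -0.1642  0.0843]] on.084 [[ 0.6436 -0.1642  0.084 ]] corners [[0.6748, -0.1317], [0.6929, -0.1633], [0.609, -0.2104], [0.5911, -0.1787]]
dark 88 [258.8 252.2] [[0.4658 0.0113 0.0712]] on.084 [[0.4662 0.0113 0.084 ]] corners [[0.4668, 0.0291], [0.4838, 0.0121], [0.4654, -0.0063], [0.4484, 0.0108]]
dark 1300 [278.1 271.9] [[ 0.4474 -0.023   0.5259]] on.084 [[ 0.4146 -0.0393  0.084 ]] corners [[0.424, 0.079], [0.4617, -0.2131], [0.3917, -0.2219], [0.3548, 0.0696]]
dark 330 [336.3 275.3] [[ 0.4443 -0.1132  0.5623]] on.084 [[ 0.4048 -0.1927  0.084 ]] corners [[0.4399, -0.1603], [0.4396, -0.2134], [0.3819, -0.2129], [0.3823, -0.16]]
plate z [[0.4981, -0.0132, 0.0625], [0.5648, 0.0001, 0.0682], [0.605, 0.0028, 0.0685], [0.5728, -0.1961, 0.0677]]
blank 2031 [ 0.5528 -0.079   0.093 ] circle (0.5532545447349548, -0.07910510897636414) 0.06718572229146957 ell [[ 0.5529 -0.079   0.091 ]] (50.045860290527344, 50.26176452636719)
[ 0.42603333 -0.13202432  0.12046509] [-0.6  0.1 -0.6]
```

The plate holds down level (z≈0.063–0.068) and the blank is at (0.553,−0.079) with r=67 mm, as given. From the pads, the seat is at about (0.597,−0.099), 48 mm away. I'll compute the tool shifts next.

```bash
python3 -c "
from workcell import bot, snapshot
from h import *
s=bot.state()
for p in([.4665,-.0397,.120],[.4665,-.0397,.044],[.525,-.066,.044]):print(rel(s,p)[0])"
```

```text
[-0.0153  0.0996  0.0005]
[-0.0156  0.0996  0.0765]
[-0.0789  0.0892  0.0762]
```

In the tool's units: 0.1 m is 0.1333, 0.074 m is 0.0987.

```bash
echo '[[[-0.02,0.1333,0],[0,0,0],0],[[-0.02,0.1333,0],[0,0,0],0],[[-0.02,0.1333,0],[0,0,0],0],[[-0.02,0.1333,0],[0,0,0],0],[[-0.02,0.1333,0.0267],[0,0,0],0],[[-0.02,0.1333,0.0533],[0,0,0],0],[[-0.02,0.1333,0.08],[0,0,0],0],[[-0.02,0.1333,0.0987],[0,0,0],0],[[-0.02,0.1333,0.0987],[0,0,0],0]]' | python3 drive.py; python3 -c "
from workcell import bot, snapshot
from h import *
w=snapshot('wrist');pickle.dump(w,open('w5.pkl','wb'));cv2.imwrite('pics/w5.png',w['image'][:,:,::-1])
print(bot.state()['wrist_force'],rel(bot.state(),[.52,-.064,.046]))"
```

```text
t: 6.7
position: [0.4639, -0.0403, 0.043]
orientation: [-0.407, -3.106, 0.003]
wrist_force: [-1.2, -1.3, 0.1]
opening: -0.0
grip_force: 0.0
[ 0.31371929 -0.20423891  1.46506865] (array([-0.0591, -0.0087, -0.0009]), [])
```

View pics/w5.png

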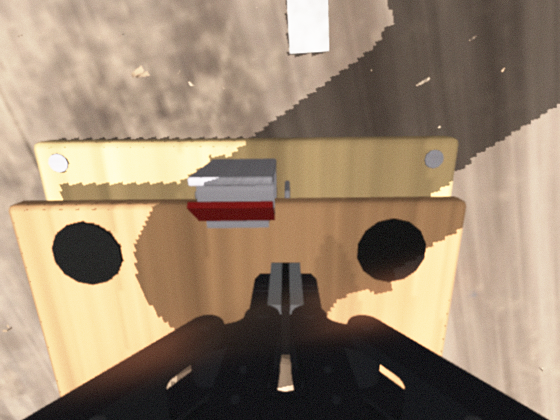

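The hook at (235,210) is over the edge and the fingers at (285,280) are between the pads, in front of the blank. I'll push slowly.

In the tool's units: -0.058 m is -0.0773, -0.009 m is -0.012.

```bash
echo '[[[-0.0107,-0.0013,0],[0,0,0],0],[[-0.0187,-0.0027,0],[0,0,0],0],[[-0.0253,-0.004,0],[0,0,0],0],[[-0.032,-0.0053,0],[0,0,0],0],[[-0.0387,-0.0067,0],[0,0,0],0],[[-0.0453,-0.0067,0],[0,0,0],0],[[-0.052,-0.008,0],[0,0,0],0],[[-0.0587,-0.0093,0],[0,0,0],0],[[-0.0653,-0.0107,0],[0,0,0],0],[[-0.0707,-0.0107,0],[0,0,0],0],[[-0.0747,-0.012,0],[0,0,0],0],[[-0.0773,-0.012,0],[0,0,0],0],[[-0.0773,-0.012,0],[0,0,0],0]]' | python3 drive.py; python3 m.py m2 | grep -v dark
```

```text
t: 7.83
position: [0.5214, -0.0635, 0.0478]
orientation: [0.408, 3.115, -0.0]
wrist_force: [-1.0, 0.5, 0.4]
opening: -0.001
grip_force: 0.0
plate z [[0.4996, -0.0073, 0.4692], [0.5455, 0.0015, 0.4423], [0.6052, 0.0028, 0.0658], [0.5731, -0.1971, 0.0621]]
blank 1305 [ 0.6211 -0.115   0.0913] circle (0.6053818464279175, -0.11523499339818954) 0.08547455817461014 ell [[ 0.6169 -0.1155  0.091 ]] (38.29981994628906, 57.54000473022461)
[ 0.52119944 -0.06339137  0.04781585] [-0.1 -0.3  0.5]
```

```bash
echo '[[[-0.002,0,0],[0,0,0],0],[[-0.004,0,0],[0,0,0],0],[[-0.0053,0,0],[0,0,0],0],[[-0.0053,0,0],[0,0,0],0]]' | python3 drive.py; echo '[[[-0.0013,0,0],[0,0,0],0],[[-0.0027,0,0],[0,0,0],0],[[-0.004,0,0],[0,0,0],0],[[-0.004,0,0],[0,0,0],0]]' | python3 drive.py
```

```text
t: 8.27
position: [0.525, -0.0643, 0.0479]
orientation: [-0.408, -3.115, -0.0]
wrist_force: [-0.9, -0.1, -0.6]
opening: -0.0
grip_force: 0.5
t: 8.6
position: [0.5275, -0.0649, 0.0478]
orientation: [-0.407, -3.114, -0.0]
wrist_force: [-2.6, 1.3, 1.4]
opening: 0.001
grip_force: 1.8
```

In the tool's units: -0.002 m is -0.0027, -0.001 m is -0.0013.

```bash
echo '[[[-0.0013,0,0],[0,0,0],0],[[-0.0027,0,0],[0,0,0],0],[[-0.0027,0,0],[0,0,0],0],[[-0.0027,0,0],[0,0,0],0]]' | python3 drive.py; echo '[[[-0.0013,0,0],[0,0,0],0],[[-0.0027,0,0],[0,0,0],0],[[-0.0027,0,0],[0,0,0],0],[[-0.0027,0,0],[0,0,0],0]]' | python3 drive.py
```

```text
t: 8.93
position: [0.5279, -0.065, 0.0477]
orientation: [-0.407, -3.111, -0.001]
wrist_force: [-11.1, 5.5, 6.0]
opening: 0.0
grip_force: 6.0
t: 9.27
position: [0.5282, -0.065, 0.0476]
orientation: [-0.406, -3.107, -0.001]
wrist_force: [-18.7, 9.6, 10.4]
opening: -0.002
grip_force: 10.5
```

The blank stopped and the force rose to about 20 N, so it is against the rails. I'll back off, lift and check.

In the tool's units: -0.26 m is -0.3467, -0.24 m is -0.32.

```bash
echo '[[[0.0067,0,0],[0,0,0],0],[[0.0267,0,0],[0,0,0],0],[[0.06,0,0],[0,0,0],0],[[0.06,0,-0.04],[0,0,0],0],[[0.06,0,-0.0933],[0,0,0],0],[[0.06,-0.0533,-0.1467],[0,0,0],0],[[0.06,-0.1067,-0.1867],[0,0,0],0],[[0.06,-0.16,-0.1867],[0,0,0],0],[[0.06,-0.2133,-0.1867],[0,0,0],0],[[0.06,-0.2667,-0.1867],[0,0,0],0],[[0.06,-0.32,-0.1867],[0,0,0],0],[[0.06,-0.3467,-0.1867],[0,0,0],0],[[0.06,-0.3467,-0.1867],[0,0,0],0],[[0.06,-0.3467,-0.1867],[0,0,0],0]]' | python3 drive.py; python3 m.py m3; python3 -c "
from h import *
t,w=pickle.load(open('m3.pkl','rb'));cv2.imwrite('pics/t6.png',cv2.resize(t['image'][145:290,230:360,::-1],None,fx=4,fy=4,interpolation=2))"
```

```text
t: 10.43
position: [0.4207, -0.3076, 0.1878]
orientation: [0.413, 3.114, -0.001]
wrist_force: [0.2, -0.2, 0.5]
opening: 0.001
grip_force: 0.0
dark 301 [286.5 175.5] [[ 0.6686 -0.0621  0.0874]] on.084 [[ 0.669  -0.0623  0.084 ]] corners [[0.6653, -0.0028], [0.7162, -0.0847], [0.6803, -0.1064], [0.6297, -0.0246]]
dark 257 [325. 185.] [[ 0.6439 -0.1648  0.0837]] on.084 [[ 0.6438 -0.1648  0.084 ]] corners [[0.6744, -0.1315], [0.6937, -0.163], [0.6107, -0.2129], [0.5916, -0.1814]]
dark 435 [301.7 252.9] [[ 0.4813 -0.0543  0.6125]] on.084 [[ 0.4641 -0.1016  0.084 ]] corners [[0.3894, -0.0632], [0.5446, -0.1081], [0.5317, -0.1537], [0.3764, -0.1084]]
dark 86 [258.7 252.3] [[0.4655 0.0116 0.0682]] on.084 [[0.466  0.0115 0.084 ]] corners [[0.4799, 0.0239], [0.4798, 0.0002], [0.4536, 0.0003], [0.4537, 0.0239]]
plate z [[0.4981, -0.0132, 0.0642], [0.565, 0.0001, 0.0642], [0.6052, 0.0028, 0.0659], [0.5729, -0.1965, 0.0653]]
blank 2549 [ 0.6086 -0.1036  0.0913] circle (0.6247786283493042, -0.10623207688331604) 0.09688450396060944 ell [[ 0.6094 -0.1029  0.091 ]] (56.349754333496094, 60.80730056762695)
[ 0.42152359 -0.30579098  0.18800589] [0.1 0.1 0.1]
```

View pics/t6.png

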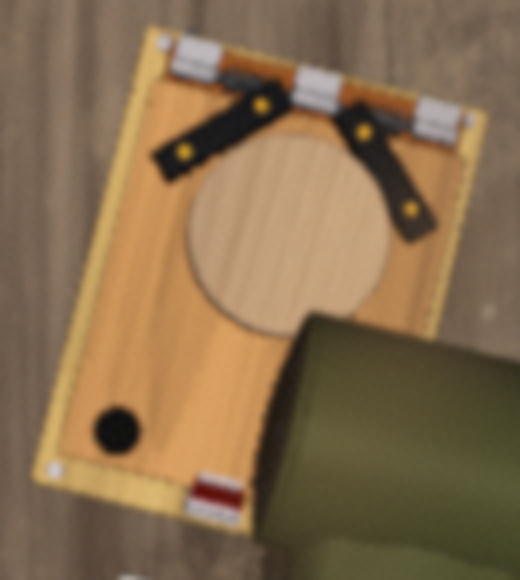

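The blank sits against the right rail (about (370,180) in the crop), and any gap at the left rail (about (225,150)) is unclear. The hook is over the edge at (215,495). I'll measure the distance from the centre to each rail's inner edge.

```bash
cat > g.py <<'E'
import sys
from h import *
t,_=pickle.load(open(sys.argv[1]+'.pkl','rb'));z=np.array([0,0,1.])
F=6;im=cv2.resize(t['image'],None,fx=F,fy=F,interpolation=cv2.INTER_CUBIC)
sat=cv2.cvtColor(im,cv2.COLOR_RGB2HSV)[:,:,1]; val=im.max(2)
up=lambda p:(np.array(p,float)+.5)/F-.5
c0=np.array([.602,-.101,.091]);
# blank edge: scan rays from centre, sharpest saturation/value change near 67 mm
ed=[];
for a in np.radians(np.arange(0,360,3)):
    r=np.linspace(.055,.078,93);X=c0+np.c_[r*np.cos(a),r*np.sin(a),0*r]
    p=cv2.projectPoints(X,cv2.Rodrigues(t['R'])[0],t['t'],K(t),np.array(t['dist_coeffs']))[0].reshape(-1,2)
    q=(((p+.5)*F-.5).round().astype(int)); col=im[q[:,1],q[:,0]].astype(float)
    col=cv2.GaussianBlur(col,(1,9),0); g=np.linalg.norm(np.gradient(col,axis=0),axis=1);k=g[4:-4].argmax()+4;ed.append(X[k,:2])
ed=np.array(ed);ok=np.ones(len(ed),bool)
from scipy.optimize import least_squares
f=least_squares(lambda c:np.hypot(*(ed-c).T)-.067,c0[:2],loss='soft_l1',f_scale=.001);c=f.x
print('centre',c.round(4),'resid med mm',np.median(abs(np.hypot(*(ed-c).T)-.067))*1e3)
m=(val<85).astype(np.uint8)
for a,cc,l in blobs(m,3000,(235*F,145*F,345*F,205*F)):
    p=np.argwhere(l)[:,::-1]; 
    W=onplane(t,up(p),z,.084)[:,:2]; vx,vy,x0,y0=cv2.fitLine(W.astype(np.float32),cv2.DIST_L2,0,.01,.01).ravel()
    n=np.array([-vy,vx]); d=(W-[x0,y0])@n; dc=(c-[x0,y0])@n
    s=np.sign(dc); al=(W-[x0,y0])@[vx,vy]
    mid=abs(al)<.03; e=np.mean([np.percentile((d*s)[mid&(abs(al-k)<.005)],98) for k in(-.02,-.01,0,.01,.02)])
    print('rail',cc/F,'dir',np.degrees(np.arctan2(vy,vx)).round(1),'width',np.ptp(d).round(4),'centre to axis',abs(dc).round(4),'to inner edge',(abs(dc)-e).round(4))
E
python3 g.py m1; python3 g.py m3
```

```text
centre [ 0.6031 -0.0987] resid med mm 5.000712831383692
rail [286.88333333 175.61666667] dir -53.2 width 0.0473 centre to axis 0.0754 to inner edge 0.0613
rail [325.7        185.61666667] dir 26.0 width 0.046 centre to axis 0.0777 to inner edge 0.0642
centre [ 0.5989 -0.1015] resid med mm 1.8439695218664467
rail [286.91666667 175.63333333] dir -53.1 width 0.0473 centre to axis 0.0802 to inner edge 0.066
rail [325.88333333 185.38333333] dir 26.6 width 0.046 centre to axis 0.0778 to inner edge 0.0659
```

The force direction implies both rails were loaded, but that push was 16 mm off the centre line. I'll do one gentle push on the centre line to make sure.

```bash
python3 -c "
from workcell import bot, snapshot
from h import *
s=bot.state()
for p in([.4914,-.0728,.188],[.4914,-.0728,.048]):print(rel(s,p,-.25))"
```

```text
(array([-0.0075,  0.2431, -0.    ]), [array([1.000e-03, 0.000e+00, 3.131e+00]), array([-0.   ,  0.   , -0.011])])
(array([-0.0074,  0.2431,  0.14  ]), [array([1.000e-03, 0.000e+00, 3.131e+00]), array([-0.   ,  0.   , -0.011])])
```

In the tool's units: 0.243 m is 0.324, 0.138 m is 0.184.

```bash
echo '[[[-0.01,0.324,0],[0,0,0],0],[[-0.01,0.324,0],[0,0,0],0],[[-0.01,0.324,0],[0,0,0],0],[[-0.01,0.324,0],[0,0,0],0],[[-0.01,0.324,0],[0,0,0],0],[[-0.01,0.324,0],[0,0,0],0],[[-0.01,0.324,0],[0,0,0],0],[[-0.01,0.324,0.0533],[0,0,0],0],[[-0.01,0.324,0.1067],[0,0,0],0],[[-0.01,0.324,0.1467],[0,0,0],0],[[-0.01,0.324,0.184],[0,0,0],0],[[-0.01,0.324,0.184],[0,0,0],0],[[-0.02,0.324,0.184],[0,0,0],0],[[-0.0293,0.324,0.184],[0,0,0],0],[[-0.0373,0.324,0.184],[0,0,0],0],[[-0.0413,0.324,0.184],[0,0,0],0],[[-0.044,0.324,0.184],[0,0,0],0],[[-0.0467,0.324,0.184],[0,0,0],0],[[-0.0493,0.324,0.184],[0,0,0],0],[[-0.0493,0.324,0.184],[0,0,0],0]]' | python3 drive.py
```

```text
t: 12.2
position: [0.5199, -0.0806, 0.0501]
orientation: [0.408, 3.115, 0.0]
wrist_force: [-0.5, 0.1, 0.2]
opening: 0.002
grip_force: 0.0
```

In the tool's units: -0.003 m is -0.004, -0.002 m is -0.0027.

```bash
echo '[[[-0.0013,0,0],[0,0,0],0],[[-0.0027,0,0],[0,0,0],0],[[-0.004,0,0],[0,0,0],0],[[-0.004,0,0],[0,0,0],0],[[-0.004,0,0],[0,0,0],0]]' | python3 drive.py;echo '[[[-0.0013,0,0],[0,0,0],0],[[-0.0027,0,0],[0,0,0],0],[[-0.0027,0,0],[0,0,0],0],[[-0.0027,0,0],[0,0,0],0]]' | python3 drive.py
```

```text
t: 12.62
position: [0.5223, -0.0812, 0.0499]
orientation: [-0.407, -3.115, -0.0]
wrist_force: [-0.6, 0.8, 0.3]
opening: -0.003
grip_force: 0.7
t: 12.95
position: [0.5224, -0.0813, 0.0499]
orientation: [-0.407, -3.111, -0.0]
wrist_force: [-10.2, 4.7, 6.5]
opening: 0.001
grip_force: 5.7
```

There was no movement before the force rose to 11 N, so the blank is seated. I'll retract and make a last check.

Units first: shifts go in shares of 0.75 m and turns go in shares of 2 rad. So -0.33 m is -0.44, -0.31 m is -0.4133.

```bash
echo '[[[0.004,0,0],[0,0,0],0],[[0.0133,0,0],[0,0,0],0],[[0.04,0,0],[0,0,0],0],[[0.04,0,-0.04],[0,0,0],0],[[0.04,0,-0.0933],[0,0,0],0],[[0.04,-0.0533,-0.1467],[0,0,0],0],[[0.04,-0.1067,-0.1867],[0,0,0],0],[[0.04,-0.16,-0.1867],[0,0,0],0],[[0.0533,-0.2133,-0.1867],[0,0,0],0],[[0.0667,-0.2667,-0.1867],[0,0,0],0],[[0.08,-0.32,-0.1867],[0,0,0],0],[[0.08,-0.3733,-0.1867],[0,0,0],0],[[0.08,-0.4133,-0.1867],[0,0,0],0],[[0.08,-0.44,-0.1867],[0,0,0],0],[[0.08,-0.44,-0.1867],[0,0,0],0],[[0.08,-0.44,-0.1867],[0,0,0],0]]' | python3 drive.py; python3 m.py m4|grep -v dark; python3 g.py m4; python3 -c "
from h import *
t,w=pickle.load(open('m4.pkl','rb'));cv2.imwrite('pics/t7.png',cv2.resize(t['image'][150:220,260:350,::-1],None,fx=8,fy=8,interpolation=2))"
```

```text
t: 14.28
position: [0.3807, -0.3862, 0.1895]
orientation: [-0.412, -3.114, -0.0]
wrist_force: [-1.0, 0.9, -0.3]
opening: 0.001
grip_force: 0.0
plate z [[0.4981, -0.0132, 0.0668], [0.565, 0.0001, 0.0648], [0.6055, 0.0028, 0.063], [0.573, -0.1968, 0.0639]]
blank 2308 [ 0.6003 -0.1093  0.092 ] circle (0.6073037385940552, -0.11399248987436295) 0.08426832407712936 ell [[ 0.6009 -0.1098  0.091 ]] (49.093421936035156, 60.579620361328125)
[ 0.38159381 -0.38486466  0.19000719] [0.6 1.  0.3]
centre [ 0.5982 -0.1017] resid med mm 1.400144668327906
rail [286.91666667 175.63333333] dir -53.1 width 0.0472 centre to axis 0.081 to inner edge 0.0667
rail [325.81666667 185.3       ] dir 26.6 width 0.0458 centre to axis 0.0779 to inner edge 0.066
```

View pics/t7.png

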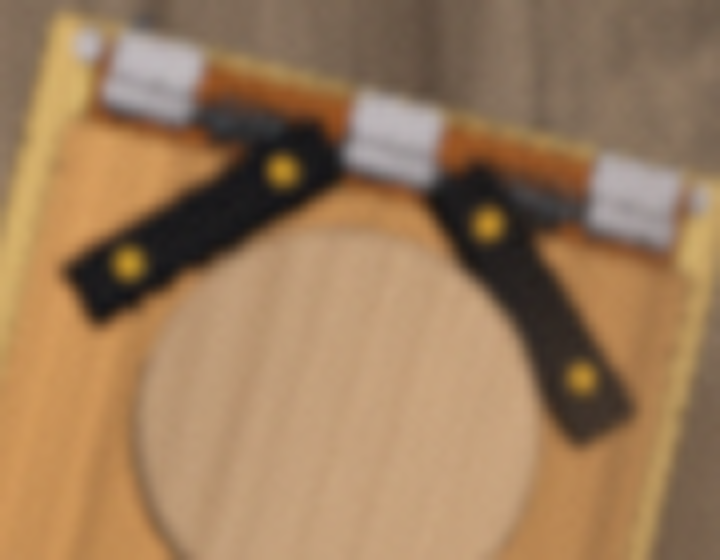

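The top view suggests a possible small left-hand gap of 1–3 mm, which is within its pixel size. As first push was off to the left, I'll balance it with a gentle push offset to the right, which urges the blank towards the left rail.

```bash
python3 -c "
from workcell import bot, snapshot
from h import *
s=bot.state()
for p in([.485,-.101,.188],[.485,-.101,.048],[.485+.028*.969,-.101-.028*.247,.048]):print(rel(s,p,-.25))"
```

```text
(array([-0.0269,  0.3009,  0.002 ]), [array([ 0.   , -0.   ,  3.131]), array([ 0.  ,  0.  , -0.01])])
(array([-0.0269,  0.3009,  0.142 ]), [array([ 0.   , -0.   ,  3.131]), array([ 0.  ,  0.  , -0.01])])
(array([-0.0549,  0.3012,  0.142 ]), [array([ 0.   , -0.   ,  3.131]), array([ 0.  ,  0.  , -0.01])])
```

In the tool's units: 0.3 m is 0.4, 0.14 m is 0.1867.

```bash
echo '[[[-0.036,0.4,0],[0,0,0],0],[[-0.036,0.4,0],[0,0,0],0],[[-0.036,0.4,0],[0,0,0],0],[[-0.036,0.4,0],[0,0,0],0],[[-0.036,0.4,0],[0,0,0],0],[[-0.036,0.4,0],[0,0,0],0],[[-0.036,0.4,0],[0,0,0],0],[[-0.036,0.4,0],[0,0,0],0],[[-0.036,0.4,0],[0,0,0],0],[[-0.036,0.4,0.0533],[0,0,0],0],[[-0.036,0.4,0.1067],[0,0,0],0],[[-0.036,0.4,0.16],[0,0,0],0],[[-0.036,0.4,0.1867],[0,0,0],0],[[-0.036,0.4,0.1867],[0,0,0],0],[[-0.0453,0.4,0.1867],[0,0,0],0],[[-0.0547,0.4,0.1867],[0,0,0],0],[[-0.0627,0.4,0.1867],[0,0,0],0],[[-0.0693,0.4,0.1867],[0,0,0],0],[[-0.0733,0.4,0.1867],[0,0,0],0],[[-0.0733,0.4,0.1867],[0,0,0],0]]' | python3 drive.py; echo '[[[-0.0013,0,0],[0,0,0],0],[[-0.0027,0,0],[0,0,0],0],[[-0.0027,0,0],[0,0,0],0]]' | python3 drive.py;echo '[[[-0.0013,0,0],[0,0,0],0],[[-0.0027,0,0],[0,0,0],0],[[-0.0027,0,0],[0,0,0],0]]' | python3 drive.py
```

```text
t: 16.05
position: [0.5127, -0.1097, 0.0505]
orientation: [0.408, 3.114, 0.0]
wrist_force: [-0.1, -0.0, -0.4]
opening: -0.0
grip_force: 0.0
t: 16.3
position: [0.5138, -0.11, 0.0501]
orientation: [0.408, 3.115, 0.0]
wrist_force: [-1.4, -0.9, -0.5]
opening: -0.0
grip_force: 0.0
t: 16.55
position: [0.5158, -0.1105, 0.05]
orientation: [0.407, 3.115, 0.0]
wrist_force: [0.1, -0.1, 0.3]
opening: 0.003
grip_force: 0.0
```

In the tool's units: -0.002 m is -0.0027, -0.001 m is -0.0013.

```bash
for i in 1 2 ; do echo '[[[-0.0013,0,0],[0,0,0],0],[[-0.0027,0,0],[0,0,0],0],[[-0.0027,0,0],[0,0,0],0]]' | python3 drive.py | grep -E 'pos|wrist|grip'; done
```

```text
position: [0.5177, -0.1111, 0.05]
wrist_force: [-0.0, 0.2, -0.1]
grip_force: 0.0
position: [0.5192, -0.1115, 0.0498]
wrist_force: [-1.9, 0.5, 0.6]
grip_force: 1.0
```

In the tool's units: -0.002 m is -0.0027, -0.001 m is -0.0013.

```bash
for i in 1 2 ; do echo '[[[-0.0013,0,0],[0,0,0],0],[[-0.0027,0,0],[0,0,0],0],[[-0.0027,0,0],[0,0,0],0]]' | python3 drive.py | grep -E 'pos|wrist|grip'; done
```

```text
position: [0.5197, -0.112, 0.0496]
wrist_force: [-8.6, 2.5, 5.1]
grip_force: 3.9
position: [0.5202, -0.1125, 0.0494]
wrist_force: [-14.1, 4.6, 7.0]
grip_force: 6.7
```

It was stiff again with no travel, and the three contacts give a blank centre within about 2 mm of the centre line. I'll retract, confirm the hook is holding and hand in.

In the tool's units: -0.3 m is -0.4, -0.28 m is -0.3733.

```bash
echo '[[[0.004,0,0],[0,0,0],0],[[0.0133,0,0],[0,0,0],0],[[0.04,0,0],[0,0,0],0],[[0.04,0,-0.04],[0,0,0],0],[[0.04,0,-0.0933],[0,0,0],0],[[0.04,-0.0533,-0.1467],[0,0,0],0],[[0.04,-0.1067,-0.1867],[0,0,0],0],[[0.04,-0.16,-0.1867],[0,0,0],0],[[0.0533,-0.2133,-0.1867],[0,0,0],0],[[0.0667,-0.2667,-0.1867],[0,0,0],0],[[0.08,-0.32,-0.1867],[0,0,0],0],[[0.08,-0.3733,-0.1867],[0,0,0],0],[[0.08,-0.4,-0.1867],[0,0,0],0],[[0.08,-0.4,-0.1867],[0,0,0],0],[[0.08,-0.4,-0.1867],[0,0,0],0]]' | python3 drive.py; python3 m.py m5|grep -v dark; python3 g.py m5
python3 - <<'E'
# direct gaps: inner-edge lines of the rails between the screws, edge found on sub-pixel profiles
from h import *
t,_=pickle.load(open('m5.pkl','rb'));g=t['image'].max(2).astype(np.float32)
P=lambda X:cv2.projectPoints(np.array(X,float),cv2.Rodrigues(t['R'])[0],t['t'],K(t),np.array(t['dist_coeffs']))[0].reshape(-1,2).astype(np.float32)
th=-.25;ex=np.array([np.cos(th),np.sin(th)]);ey=np.array([-ex[1],ex[0]]);o=np.array([.597,-.099])
for sg in(1,-1):
    n=(ex+sg*ey)/2**.5;d=(ex-sg*ey)/2**.5;out=[]
    for a in np.arange(-.035,.036,.005):
        r=np.linspace(.05,.1,201);X=np.c_[o+np.outer(r,n)+a*d,np.full(201,.084)]
        p=P(X);v=cv2.remap(g,p[:,:1].copy(),p[:,1:].copy(),cv2.INTER_CUBIC).ravel();lo=v<90
        out.append((round(r[lo.argmax()]*1e3,1),round(r[len(r)-1-lo[::-1].argmax()]*1e3,1)) if lo.any() else None)
    print(sg,out)
E
```

```text
t: 18.8
position: [0.3874, -0.3884, 0.1896]
orientation: [-0.413, -3.114, -0.0]
wrist_force: [0.4, 0.6, -0.3]
opening: -0.001
grip_force: 0.0
plate z [[0.4981, -0.0132, 0.0633], [0.565, 0.0001, 0.0639], [0.6056, 0.0028, 0.0616], [0.5732, -0.1973, 0.0609]]
blank 2574 [ 0.6079 -0.1029  0.0913] circle (0.6240411400794983, -0.10470397770404816) 0.09561627358198166 ell [[ 0.608  -0.1034  0.091 ]] (56.28582763671875, 61.217586517333984)
[ 0.38844428 -0.3867804   0.18998407] [1.1 0.  0.4]
centre [ 0.5986 -0.1013] resid med mm 1.4915433111475918
rail [286.91666667 175.65      ] dir -53.2 width 0.0473 centre to axis 0.0804 to inner edge 0.0663
rail [325.83333333 185.33333333] dir 26.5 width 0.0458 centre to axis 0.0781 to inner edge 0.0663
1 [(np.float64(66.0), np.float64(89.5)), (np.float64(67.2), np.float64(89.2)), (np.float64(66.5), np.float64(89.2)), (np.float64(66.8), np.float64(89.0)), (np.float64(67.8), np.float64(89.2)), (np.float64(66.5), np.float64(89.2)), (np.float64(66.5), np.float64(89.5)), (np.float64(66.5), np.float64(89.8)), (np.float64(66.5), np.float64(89.2)), (np.float64(66.2), np.float64(89.2)), (np.float64(66.5), np.float64(90.2)), (np.float64(66.8), np.float64(100.0)), (np.float64(66.8), np.float64(100.0)), (np.float64(66.5), np.float64(100.0)), (np.float64(67.0), np.float64(100.0))]
-1 [(np.float64(66.8), np.float64(90.0)), (np.float64(66.8), np.float64(89.5)), (np.float64(67.5), np.float64(89.8)), (np.float64(68.8), np.float64(89.5)), (np.float64(70.2), np.float64(89.8)), (np.float64(71.0), np.float64(90.0)), (np.float64(71.3), np.float64(90.0)), (np.float64(71.0), np.float64(90.2)), (np.float64(70.5), np.float64(90.0)), (np.float64(69.8), np.float64(89.5)), (np.float64(68.5), np.float64(90.5)), (np.float64(67.2), np.float64(100.0)), (np.float64(66.5), np.float64(100.0)), (np.float64(66.8), np.float64(100.0)), (np.float64(66.8), np.float64(99.2))]
```

The blank's measured centre stayed within 1 mm through three differently placed pushes that each met a hard stop. It is seated, the plate is held level and the arm is clear, so I'm handing in.

```bash
python3 -c "
from workcell import bot, snapshot
print(bot.close_job())"
```

```text
the job is handed in; nothing more can be done
None
```

I handed the job in at about 19 s: the plate is hooked down level, and the blank is pushed home in the V. Contact with both rails rests on three pushes that met a hard stop, because the top camera could not rule out a gap of about 1 mm at the left rail.

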